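# Load the battery pack into the sprung charging stand

### The job

Put the black battery pack on charge: in the sloping white charging stand, press the grey sprung carriage back down the slope with the pack's plain end, lay the pack flat in the bay, and let the spring push its stepped contact end fully home under the lip at the upper end. Let go of the pack, and leave the other things on the desk where they are.

Things in the scene. Friction and masses are not known exactly. Their poses are not given: they have to be found in the camera images.
- pack_mid (a point): Centre (16 mm above the underside) of the loose black battery pack: 118 mm long (x), 44 wide (y), 32 thick (z), about 0.24 kg, lying flat. Its +x end is the contact end: the last 10 mm is stepped down to 19 mm thick (step on the upper side) and bears brass strips; the -x end is plain. Grip it across the 44 mm width near its middle.
- bay (a point): Where the pack's centre is when fully home in the white charging stand (fixed, 200 x 76 mm, 125 mm high at its upper end). Axes are those of the seated pack: x up the 22 degree slope (away from the robot at yaw 0), y across, z square off the bay floor, which lies 16 mm below. Sides are open for fingers from x = -38 to +31 mm.
- lip (a point): Middle of the lower edge of the fixed lip at the bay's upper end, at bay x = +54 mm: it reaches 5 mm out from the contact wall (wall at x = +59 mm), full width, from 24.5 to 31.5 mm above the bay floor. The pack's stepped end goes under it with 5.5 mm play. Axes as the stand's (upright).
- carriage_face (a point): Middle of the face of the grey sprung carriage that closes the lower end of the bay; it moves with it. At rest it is at bay x = -47 mm, so the bay is 12 mm too short for the pack. The carriage is 42 mm wide, its top 46 mm above the bay floor. x of this frame points up the slope. Behind it, from bay x = -93 mm on, is the 26 mm high spring housing.
- cheek (a point): Inner top edge of the left lower guide cheek. White cheeks guide the pack at both ends: 49 mm apart, upright to 14 mm above the bay floor, then flared outward to 21 mm; at bay x = +31 to +58 mm and -66 to -39 mm.
- carriage (a joint): Travel of the sprung carriage down the slope, in m: 0 at rest, 0.031 at its stop, about 0.012 with the pack home; at least 0.018 is needed for the pack's contact end to clear the lip. The spring pushes back with 3 N at rest, 6 N at 0.012 and 11 N at the stop, and the carriage returns at once when let go.
- stapler_mid (a point): Bystander: a loose desk stapler, 132 x 34 x 41 mm; this point is 20 mm above its underside, at its middle. It and the pack may lie in either of two places.
- pouch_box: Bystander: a loose open white card box filled with upright pouches, 112 x 134 x 69 mm; origin at its underside.
- cup: Bystander: a loose clear plastic cup, 65 mm wide, 72 mm high; origin at its underside.
There are look-alikes about, which are no part of the job. Leave any red look-alike of the part that bears pack_mid alone.

How it is judged:
By the outcome, as a careful person would: the job done as asked, in the order asked, and still so for the second after the job is handed in, with the robot touching nothing.
It also fails if it takes over 38 s, if anything falls off the work surface, if the arm or the gripper's body presses on something with over 40 N, if the wrist force passes 120 N, or if a joint passes its speed limit or range.

### The arm

A 6-joint arm with a two-finger parallel gripper is mounted at the origin on the work surface; the furniture and walls round the work are solid. World frame = base frame: x ahead of the robot, y to its left, z up, the work surface at z = 0. Lengths are in m, angles in rad, forces in N, time in s.
With the tool pointing down it reaches from about 0.35 to 0.775 m from the base axis. Payload 7.3 kg.
Tool frame: the origin (TCP) lies on the centre line of the jaws, within the pads' length; the fingertips stand ahead of it and the grasp point (between the pads) lies 11 mm behind it (robot.nose_length is the z of the fingertips in the tool frame, in m); z points along the fingers, y is the line along which they close (so a half turn about z gives the same grasp; the last joint's range is limited). The gripper opens to 92 mm and grips with 3 to 60 N. Pads are 19 mm wide; open, the fingers measure 130 mm over their backs; the gripper's body (75 mm by 190 mm) begins 47 mm behind the grasp point.
Start: joints at [-1.268, 0.342, 1.524, -0, 1.275, -0.146], TCP at [0.228, -0.473, 0.235] pointing down, gripper open.
Joint ranges: [-2.53, 2.53], [-0.77, 2.02], [0.04, 2.7], [-1, 4.14], [0.28, 2.66], [-3.11, 3.11]. Speed limits (rad/s): [2.57, 2.57, 3.14, 3.14, 3.14, 3.14].

### API

Orientations are given as [roll, pitch, yaw] about the fixed x, y, z axes, in that order (R = Rz(yaw) Ry(pitch) Rx(roll)).
In Python, from cell import robot, cams gives the robot as it stands. The module is installed in compiled form; this text tells all that it offers.
- The arm moves only by the tool carry_out, never from a script. Its argument "deltas" is a list of rows, each a list of 7 numbers: the shift along the tool's x, y, z in cm, then the turn, a rotation vector about the tool's x, y, z in rad, then the opening, from 0 (shut) to 1 (fully open). A call has exactly 8 rows; each row shifts and turns the commanded pose from where the row before left it, along the tool's axes as they then stand; what a row does not reach is not made up. A row lasts 1/12 s, in which the tool goes at most 41.7 mm and 7.16 degrees, less where a joint would pass 70% of its speed; a pose out of reach is approached as far as the arm can. A call is refused whole if a number of a shift passes 4.17 or a number of a turn 0.125, either way. A call with a gripper value outside its range is refused whole. The fingers move at their own pace and stop on an object; "force" is the grip in N (left out, the last holds). Time passes only in rows, so rows that do not move let the fingers close, or fill a call up. It gives the time, the measured TCP pose, the force, the opening and the grip force at its end, in the units of the state.
- robot.observe(): the state, without advancing time (a new reading comes with each control period).
- cams.read_camera(name): name is "side" or "top" or "wrist"; returns a dict with "image" (384x512x3 uint8, blue, green, red), "depth" (384x512 float32, m along the optical axis (not along the pixel's ray), 0 where there is no reading), "fx", "fy", "cx", "cy" (pixels), "world_to_cam" (4x4, takes a point from world to camera coordinates). Camera axes: x right, y up, looking along -z (the intrinsics and any distortion apply to the point x, -y, -z); pixel columns grow to the right and rows downward; lengths in m; the calibration is good to about 2 mm. A picture is of the moment at which its call begins.
- robot.hand_in(): hands the job in; it is judged then, once.
The state is a dict: "time": time; "qpos": joint angles; "qvel": joint speeds; "joint_efforts": joint torques, N m; "tool_pos": TCP position; "tool_rot": TCP orientation; "contact_force": force on the tool from outside, world axes, zero at the start; "torque": the same for the moment, N m; "opening": finger opening in m; "grip_force": force on a finger pad.
Only numpy, scipy, OpenCV 4.12 (cv2) and the standard library are available. Lean on these libraries where they do the work, as an engineer would, in place of code of your own. Each camera call takes 0.05 s, during which the arm holds its last target. There are 200 camera calls.

## Working session

There is one attempt and no reset: what is moved stays moved. The work goes in short steps, Python scripts to look and compute and a tool call to move; the robot and the scene stay as the last step left them, time stands still between calls to the robot, and variables do not carry over. Pictures are saved under pics/ and viewed, at most 10 in all, crops included, and the job is handed in when it is done.

Besides the shell and the picture viewer there is one more tool, called by a JSON object that holds its "api" and its "payload". carry_out: Moves the arm, as the interface text tells. Its arguments: {"type":"object","properties":{"deltas":{"type":"array","items":{"type":"array","items":{"type":"number"}}},"force":{"type":"number"}},"required":["deltas"]}

```bash
mkdir -p pics; cat > h.py <<'E'
import numpy as np, cv2
from cell import robot, cams
def cloud(n):
    c=cams.read_camera(n); d=c["depth"]; v,u=np.mgrid[0:384,0:512]
    p=np.stack([(u-c["cx"])/c["fx"]*d,-(v-c["cy"])/c["fy"]*d,-d,np.ones_like(d)],-1)
    w=p@np.linalg.inv(c["world_to_cam"]).T
    w=w[...,:3]; w[d==0]=np.nan
    return c,w
E
python3 - <<'E'
from h import *
ims=[]
for n in("top","side"):
    c,w=cloud(n); cv2.imwrite(f"pics/{n}0.png",c["image"]); np.savez(f"{n}0.npz",w=w,im=c["image"])
    print(n,c["fx"],c["cx"],c["cy"],np.linalg.inv(c["world_to_cam"]).round(3).tolist(), [k for k in c])
s=robot.observe(); print(s, robot.nose_length)
E
```

```text
top 480.9464025541297 252.8091394150635 189.7007196503383 [[-0.004, 0.995, -0.102, 0.413], [-1.0, -0.004, 0.002, -0.011], [0.001, 0.102, 0.995, 1.279], [0.0, 0.0, 0.0, 1.0]] ['image', 'depth', 'fx', 'fy', 'cx', 'cy', 'world_to_cam']
side 370.05414104305265 252.79358682033674 192.3349858432546 [[0.19, -0.835, 0.516, 1.102], [0.982, 0.156, -0.109, -0.137], [0.011, 0.527, 0.85, 0.983], [0.0, 0.0, 0.0, 1.0]] ['image', 'depth', 'fx', 'fy', 'cx', 'cy', 'world_to_cam']
{'time': 0.1, 'qpos': array([-1.26800924e+00,  3.42647206e-01,  1.52489704e+00,  2.70964910e-05,
        1.27540285e+00, -1.46004325e-01]), 'qvel': array([-8.04372558e-04, -8.52712060e-04, -1.25723009e-03,  9.24690442e-04,
        8.92593918e-04, -8.78231493e-05]), 'joint_efforts': array([ 1.24528200e-03, -4.32003558e+01, -2.44696158e+01,  7.18374504e-02,
        5.25989605e-02, -7.37839537e-05]), 'tool_pos': array([ 0.22770795, -0.47266917,  0.23412602]), 'tool_rot': array([-3.14025639e+00, -2.22688946e-04,  4.48783358e-01]), 'contact_force': array([ 0.54262122, -0.77814149, -0.56383571]), 'torque': array([-0.00642409,  0.00941852, -0.00253354]), 'grip_force': 0.0, 'opening': 0.09198640887552399} 0.008
```

View pics/top0.png

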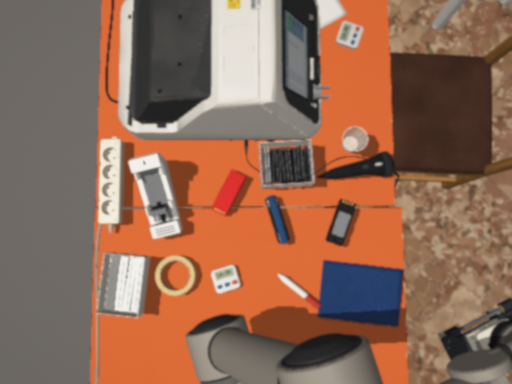

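View pics/side0.png

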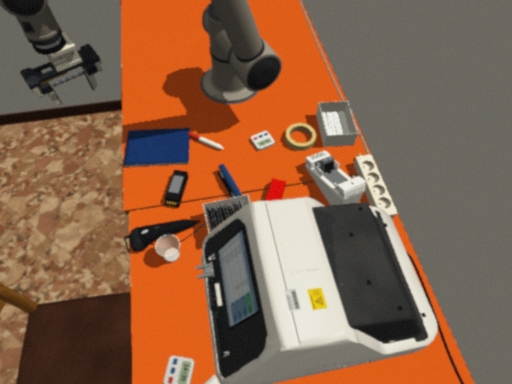

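The candidates for the pack in the top view are the black block at (341,222), the red block at (230,192), which is the excluded look-alike, and the blue slim item at (278,220), which is probably the stapler. The black block fits best. The stand is at (157,195). I'll confirm with an enlarged crop and measure heights.

```bash
python3 - <<'E'
from h import *
d=np.load("top0.npz"); w=d["w"]; im=d["im"]
a=cv2.resize(im[190:254,310:374],(400,400),interpolation=cv2.INTER_CUBIC)
b=cv2.resize(im[145:245,120:220],(400,400),interpolation=cv2.INTER_CUBIC)
cv2.imwrite("pics/crop.png",np.hstack([a,b]))
print("table z",np.nanmedian(w[240:260,255:300,2]))
for n,(r0,r1,c0,c1) in dict(pack=(192,252,320,362),stap=(190,248,260,298),red=(165,218,208,250),stand=(148,242,126,186)).items():
    q=w[r0:r1,c0:c1].reshape(-1,3); q=q[q[:,2]>0.012]
    t=q[q[:,2]>np.nanpercentile(q[:,2],50)-.006] if n!="stand" else q
    r=cv2.minAreaRect((t[:,:2]*1000).astype(np.float32)); print(n,len(t),t.mean(0).round(4),np.percentile(t[:,2],[5,50,95]).round(4),r, cv2.boxPoints(r).round().tolist())
# stand profile along world
for v in range(150,242,4):
    print(v,[ (round(w[v,u,0],3),round(w[v,u,1],3),round(w[v,u,2],3)) for u in (int(147+(v-155)*0.23+6),)])
E
```

```text
table z -0.0006301382108840903
pack 714 [ 0.4514 -0.2396  0.0315] [0.0274 0.0314 0.0356] ((451.9790954589844, -240.3485107421875), (44.993629455566406, 107.93705749511719), 69.55467224121094) [[394.0, -243.0], [495.0, -280.0], [510.0, -238.0], [409.0, -200.0]]
stap 360 [ 0.4621 -0.077   0.0376] [0.0322 0.0378 0.0424] ((464.0435485839844, -76.67135620117188), (128.2296600341797, 19.860145568847656), 16.612377166748047) [[400.0, -85.0], [405.0, -105.0], [528.0, -68.0], [523.0, -49.0]]
red 685 [0.5395 0.0491 0.0316] [0.0275 0.0316 0.0357] ((540.1232299804688, 49.46940612792969), (44.26483917236328, 106.966796875), 62.913578033447266) [[482.0, 54.0], [578.0, 5.0], [598.0, 45.0], [503.0, 94.0]]
stand 2695 [0.5271 0.2302 0.0686] [0.0319 0.0624 0.1222] ((522.6990966796875, 232.70297241210938), (205.05433654785156, 76.35050964355469), 13.864825248718262) [[414.0, 245.0], [432.0, 171.0], [631.0, 220.0], [613.0, 294.0]]
150 [(np.float64(0.653), np.float64(0.261), np.float64(-0.003))]
154 [(np.float64(0.62), np.float64(0.233), np.float64(0.12))]
158 [(np.float64(0.609), np.float64(0.229), np.fl
[... 591 characters left out ...]
98 [(np.float64(0.518), np.float64(0.219), np.float64(0.051))]
202 [(np.float64(0.508), np.float64(0.217), np.float64(0.049))]
206 [(np.float64(0.496), np.float64(0.209), np.float64(0.078))]
210 [(np.float64(0.485), np.float64(0.205), np.float64(0.086))]
214 [(np.float64(0.477), np.float64(0.208), np.float64(0.053))]
218 [(np.float64(0.467), np.float64(0.207), np.float64(0.045))]
222 [(np.float64(0.457), np.float64(0.203), np.float64(0.051))]
226 [(np.float64(0.446), np.float64(0.201), np.float64(0.05))]
230 [(np.float64(0.436), np.float64(0.198), np.float64(0.047))]
234 [(np.float64(0.426), np.float64(0.197), np.float64(0.04))]
238 [(np.float64(0.416), np.float64(0.201), np.float64(0.002))]
```

View pics/crop.png

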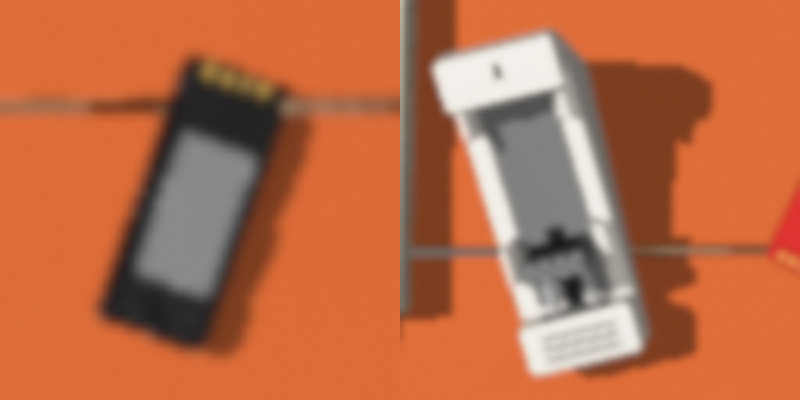

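The crop shows the black pack with its brass strips at the upper end (crop (237,80)), so the contact end faces away from the robot. Its size is 45 mm wide with a 108 mm upper face at z≈0.032, so it's the pack. The stand's lip is at its far end, yaw ≈ 13.8°, and the carriage is at crop (560,265). Next I'll plan the moves, with a close look at the stand first.

```bash
cat >> h.py <<'E'
from scipy.spatial.transform import Rotation as Ro
def rot(y,p=0): return Ro.from_euler("xyz",[np.pi,p,y])
def plan(pts,start=None):
    """pts: list of (pos, Rotation, nrows); prints tool-frame rows"""
    s=robot.observe(); p,R=(s["tool_pos"],Ro.from_euler("xyz",s["tool_rot"])) if start is None else start
    for q,Q,n in pts:
        q=np.array(q); dr=(R.inv()*Q).as_rotvec()
        for i in range(n):
            t=R.inv().apply((q-p)/(n-i)); rv=(R.inv()*Q).as_rotvec()/(n-i)
            t=np.round(t*100,2); rv=np.round(rv,3); print([*(t+0.).tolist(),*(rv+0.).tolist()])
            p=p+R.apply(t/100); R=R*Ro.from_rotvec(rv)
        print("--",p.round(4))
E
python3 - <<'E'
from h import *
s=robot.observe(); c=cams.read_camera("wrist"); M=np.linalg.inv(c["world_to_cam"])
R=Ro.from_euler("xyz",s["tool_rot"])
print("cam in tool",R.inv().apply(M[:3,3]-s["tool_pos"]).round(3),R.inv().apply(-M[:3,2]).round(3),c["fx"])
d=np.load("top0.npz")["w"]; print("printer front", [(u,[d[v,u].round(3).tolist() for v in (120,130,136)]) for u in(150,170)])
plan([((0.48,0.205,0.32),rot(np.radians(13.8)),24)])
E
```

```text
cam in tool [ 0.069  0.001 -0.15 ] [-0.262  0.     0.965] 302.2407861695397
printer front [(150, [[0.704, 0.239, 0.121], [0.68, 0.239, 0.117], [0.672, 0.246, 0.085]]), (170, [[0.703, 0.189, 0.126], [0.68, 0.189, 0.119], [0.673, 0.196, 0.079]])]
[2.17, -2.09, -0.35, 0.0, 0.0, 0.009]
[2.15, -2.11, -0.35, 0.0, 0.0, 0.009]
[2.13, -2.13, -0.36, 0.0, 0.0, 0.009]
[2.12, -2.15, -0.35, 0.0, 0.0, 0.009]
[2.1, -2.16, -0.36, 0.0, 0.0, 0.009]
[2.08, -2.18, -0.35, 0.0, 0.0, 0.009]
[2.06, -2.2, -0.36, 0.0, 0.0, 0.009]
[2.04, -2.22, -0.35, 0.0, 0.0, 0.009]
[2.02, -2.24, -0.36, 0.0, 0.0, 0.008]
[2.0, -2.26, -0.35, 0.0, 0.0, 0.009]
[1.98, -2.27, -0.36, 0.0, 0.0, 0.008]
[1.96, -2.29, -0.35, 0.0, 0.0, 0.009]
[1.94, -2.31, -0.36, 0.0, 0.0, 0.008]
[1.92, -2.32, -0.35, 0.0, 0.0, 0.009]
[1.9, -2.34, -0.36, 0.0, 0.0, 0.008]
[1.88, -2.35, -0.35, 0.0, 0.0, 0.009]
[1.86, -2.37, -0.36, 0.0, 0.0, 0.008]
[1.84, -2.39, -0.35, 0.0, 0.0, 0.009]
[1.82, -2.4, -0.36, 0.0, 0.0, 0.008]
[1.8, -2.42, -0.35, 0.0, 0.0, 0.009]
[1.77, -2.43, -0.36, 0.0, 0.0, 0.008]
[1.75, -2.45, -0.35, 0.0, 0.0, 0.009]
[1.74, -2.46, -0.36, -0.001, 0.0, 0.008]
[1.71, -2.48, -0.35, 0.0, 0.0, 0.009]
-- [0.48  0.205 0.32 ]
```

{"api": "carry_out", "payload": {"deltas": [[2.2,-2.1,-0.35,0,0,0.009,1],[2.15,-2.1,-0.35,0,0,0.009,1],[2.15,-2.15,-0.35,0,0,0.009,1],[2.1,-2.15,-0.35,0,0,0.009,1],[2.1,-2.15,-0.35,0,0,0.009,1],[2.1,-2.2,-0.35,0,0,0.009,1],[2.05,-2.2,-0.35,0,0,0.009,1],[2.05,-2.2,-0.35,0,0,0.009,1]]}}

```text
time: 0.82
tool_pos: [0.3125, -0.2453, 0.2628]
tool_rot: [-3.141, 0.0, 0.376]
contact_force: [1.1, 0.0, -0.6]
opening: 0.0916
grip_force: 0.0
```

{"api": "carry_out", "payload": {"deltas": [[2.0,-2.25,-0.35,0,0,0.009,1],[2.0,-2.25,-0.35,0,0,0.009,1],[2.0,-2.25,-0.35,0,0,0.009,1],[1.95,-2.3,-0.35,0,0,0.009,1],[1.95,-2.3,-0.35,0,0,0.009,1],[1.9,-2.3,-0.35,0,0,0.009,1],[1.9,-2.35,-0.35,0,0,0.009,1],[1.9,-2.35,-0.35,0,0,0.009,1]]}}

```text
time: 1.48
tool_pos: [0.3972, -0.0197, 0.2909]
tool_rot: [3.141, 0.0, 0.304]
contact_force: [0.6, -0.5, 0.0]
opening: 0.0917
grip_force: 0.0
```

{"api": "carry_out", "payload": {"deltas": [[1.85,-2.35,-0.35,0,0,0.008,1],[1.85,-2.4,-0.35,0,0,0.008,1],[1.8,-2.4,-0.35,0,0,0.008,1],[1.8,-2.4,-0.35,0,0,0.008,1],[1.8,-2.45,-0.35,0,0,0.008,1],[1.75,-2.45,-0.35,0,0,0.008,1],[1.75,-2.45,-0.35,0,0,0.008,1],[0,0,0,0,0,0,1]]}}

```text
time: 2.15
tool_pos: [0.4724, 0.1801, 0.3151]
tool_rot: [-3.14, -0.001, 0.252]
contact_force: [-1.0, 0.3, -0.1]
opening: 0.0916
grip_force: 0.0
```

```bash
python3 - <<'E'
from h import *
s=robot.observe(); print(s["time"],s["tool_pos"],s["tool_rot"])
c,w=cloud("wrist"); np.savez("wr0.npz",w=w,im=c["image"]); cv2.imwrite("pics/wr0.png",c["image"])
# stand frame about rough centre: along/across
y=np.radians(13.8); o=np.array([.5227,.2327]); e=np.array([np.cos(y),np.sin(y)]); f=np.array([-e[1],e[0]])
a=(w[...,:2]-o)@e; b=(w[...,:2]-o)@f; z=w[...,2]
m=z>.02
m&=(abs(a)<.12)&(abs(b)<.06)
r=cv2.minAreaRect((w[m][:,:2]*1000).astype(np.float32)); print(r)
for lo in np.arange(-.11,.115,.006):
    k=m&(abs(b)<.012)&(a>=lo)&(a<lo+.006)
    k2=m&(a>=lo)&(a<lo+.006)
    if k.sum()>3: print(round(lo+.003,3),k.sum(),np.percentile(z[k],[5,50,95]).round(4), "b",np.percentile(b[k2],[0.5,99.5]).round(4))
E
```

```text
2.15 [0.47244811 0.18012044 0.31506168] [-3.13996265e+00 -1.15937016e-03  2.51924366e-01]
((523.8509521484375, 224.03195190429688), (204.05374145507812, 101.56510162353516), 14.783039093017578)
-0.101 50 [0.041  0.0436 0.0455] b [-0.0372  0.035 ]
-0.095 68 [0.0453 0.0463 0.0477] b [-0.0372  0.0343]
-0.089 64 [0.0478 0.049  0.0504] b [-0.0372  0.0353]
-0.083 67 [0.0495 0.0514 0.0525] b [-0.0384  0.0347]
-0.077 69 [0.0515 0.0529 0.0543] b [-0.0384  0.0339]
-0.071 366 [0.0449 0.3497 0.3602] b [-0.0383  0.034 ]
-0.065 543 [0.0334 0.3533 0.368 ] b [-0.0375  0.034 ]
-0.059 604 [0.0366 0.3616 0.3764] b [-0.0368  0.0346]
-0.053 1061 [0.3118 0.3413 0.3838] b [-0.0354  0.0324]
-0.047 667 [0.0873 0.3844 0.3938] b [-0.0368  0.0299]
-0.041 4256 [0.3892 0.4173 0.423 ] b [-0.0596  0.027 ]
-0.035 7245 [0.3881 0.4092 0.4218] b [-0.0594  0.0244]
-0.029 1885 [0.0753 0.3891 0.3971] b [-0.0588  0.0392]
-0.023 90 [0.0477 0.0557 0.0611] b [-0.038   0.0358]
-0.017 87 [0.0489 0.0506 0.0522] b [-0.038   0.0352]
-0.011 72 [0.051  0.0527 0.0545] b [-0.0392  0.0359]
-0.005 91 [0.0535 0.055  0.0569] b [-0.0392  0
[... 250 characters left out ...]
-0.039   0.0357]
0.031 112 [0.068  0.0698 0.0716] b [-0.0389  0.0359]
0.037 98 [0.0708 0.072  0.0735] b [-0.0389  0.0356]
0.043 99 [0.0726 0.0747 0.0763] b [-0.0388  0.0361]
0.049 118 [0.0753 0.0769 0.0786] b [-0.0388  0.0326]
0.055 115 [0.0774 0.0796 0.0813] b [-0.0387  0.0319]
0.061 186 [0.0804 0.0831 0.1169] b [-0.0386  0.0339]
0.067 184 [0.0828 0.1172 0.1192] b [-0.0386  0.0346]
0.073 160 [0.1185 0.1201 0.1221] b [-0.0386  0.0349]
0.079 159 [0.121  0.1227 0.1245] b [-0.0385  0.035 ]
0.085 166 [0.1231 0.1251 0.1266] b [-0.0384  0.0349]
0.091 92 [0.1179 0.1254 0.1268] b [-0.0384  0.0345]
0.097 47 [0.1067 0.109  0.115 ] b [-0.0384  0.0343]
0.103 20 [0.1007 0.1022 0.103 ] b [-0.0164  0.0245]
```

View pics/wr0.png

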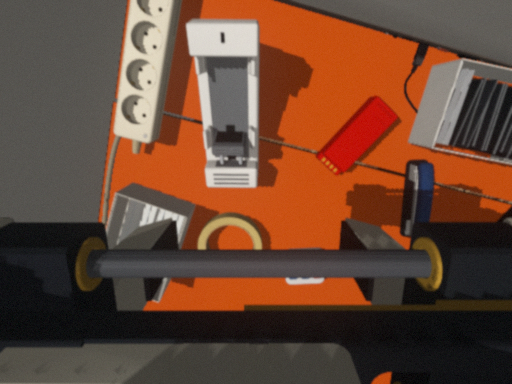

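The wrist view shows the stand clear of the fingers, with the lip block at (224,40), bay floor at (229,90) and carriage at (230,148). Now I'll fit the bay origin and plan the move to the pack.

```bash
python3 - <<'E'
from h import *
w=np.load("wr0.npz")["w"]
y=np.radians(13.8); o=np.array([.5227,.2327]); e=np.array([np.cos(y),np.sin(y)]); f=np.array([-e[1],e[0]])
a=(w[...,:2]-o)@e; b=(w[...,:2]-o)@f; z=w[...,2]
fl=(abs(b)<.012)&(a>-.012)&(a<.055)&(z<.1)
A=np.c_[a[fl],b[fl],np.ones(fl.sum())]; k=np.linalg.lstsq(A,z[fl],rcond=None)[0]; print("floor",k)
h=z-(k[0]*a+k[2])
lip=(h>.03)&(h<.05)&(a>.03)&(a<.12)&(abs(b)<.05)
for b0 in np.arange(-.03,.03,.01):
    q=lip&(b>b0)&(b<b0+.01); s=np.sort(a[q]); print(round(b0+.005,3),"lip front a",s[:4].round(4), "h",np.median(h[q]).round(4),"back",s[-3:].round(4))
top=lip&(h>.032)
print(cv2.minAreaRect((w[top][:,:2]*1000).astype(np.float32)))
for a0 in np.arange(.064,.094,.006):
    q=top&(a>a0)&(a<a0+.006); print(round(a0,3),np.sort(b[q])[[0,1,-2,-1]].round(4))
# bay side-wall inner edges : floor extents
for a0 in np.arange(-.01,.06,.01):
    q=(abs(h)<.004)&(a>a0)&(a<a0+.01)&(abs(b)<.035); print("floor b",round(a0,3),np.percentile(b[q],[1,99]).round(4))
hs=(abs(b)<.03)&(a<-.06)&(a>-.13)&(z>.02)&(z<.1); print("housing upper edge a,z",np.sort(a[hs&(h>.02)])[[0,2,-3,-1]].round(4))
R=lambda v:v
plan([((0.4567,-0.2421,0.20),rot(np.radians(-20.4)),16)])
E
```

```text
floor [ 0.40480852 -0.00175905  0.05714918]
-0.025 lip front a [0.0613 0.0616 0.0616 0.0617] h 0.0332 back [0.0912 0.0912 0.0912]
-0.015 lip front a [0.0614 0.0615 0.0615 0.0616] h 0.0332 back [0.0909 0.0911 0.0911]
-0.005 lip front a [0.0613 0.0614 0.0614 0.0614] h 0.0335 back [0.0909 0.091  0.091 ]
0.005 lip front a [0.0613 0.0613 0.0613 0.0614] h 0.0332 back [0.0908 0.0909 0.0909]
0.015 lip front a [0.0614 0.0615 0.0615 0.0615] h 0.0331 back [0.0908 0.0908 0.0909]
0.025 lip front a [0.0612 0.0613 0.0613 0.0614] h 0.0331 back [0.0905 0.0906 0.0907]
((596.7631225585938, 249.67279052734375), (29.407915115356445, 72.85826873779297), 13.947975158691406)
0.064 [-0.0376 -0.0376  0.0347  0.0352]
0.07 [-0.0376 -0.0376  0.035   0.0351]
0.076 [-0.0376 -0.0375  0.0349  0.0351]
0.082 [-0.0375 -0.0375  0.0349  0.0352]
0.088 [-0.0375 -0.0375  0.0344  0.0346]
floor b -0.01 [-0.034   0.0342]
floor b 0.0 [-0.0339  0.0338]
floor b 0.01 [-0.0339  0.0341]
floor b 0.02 [-0.0339  0.0341]
floor b 0.03 [-0.0339  0.0341]
floor b 0.04 [-0.0339  0.0341]
floor b 0.05 [-0.0245  0.0237]
housing upper edge a,z [-0.1034 -0.1032 -0.0705 -0.0703]
[-0.75, 2.52, 0.72, 0.0, 0.0, 0.038]
[-0.65, 2.55, 0.72, 0.0, 0.0, 0.038]
[-0.55, 2.57, 0.72, 0.0, 0.0, 0.038]
[-0.45, 2.59, 0.72, 0.0, 0.0, 0.038]
[-0.36, 2.6, 0.72, 0.0, 0.0, 0.038]
[-0.26, 2.62, 0.71, 0.0, 0.0, 0.038]
[-0.16, 2.62, 0.72, 0.0, 0.0, 0.038]
[-0.06, 2.63, 0.71, 0.0, 0.0, 0.038]
[0.05, 2.63, 0.72, 0.0, 0.0, 0.038]
[0.14, 2.62, 0.71, 0.0, 0.0, 0.038]
[0.24, 2.62, 0.72, 0.0, 0.0, 0.038]
[0.34, 2.6, 0.71, 0.0, 0.0, 0.038]
[0.44, 2.59, 0.72, 0.0, 0.0, 0.038]
[0.54, 2.57, 0.71, 0.0, 0.0, 0.038]
[0.64, 2.55, 0.72, 0.0, 0.0, 0.038]
[0.74, 2.52, 0.71, 0.0, 0.001, 0.038]
-- [ 0.4567 -0.2421  0.2   ]
```

{"api": "carry_out", "payload": {"deltas": [[-0.75,2.5,0.9,0,0,0.038,1],[-0.65,2.55,0.9,0,0,0.038,1],[-0.55,2.55,0.9,0,0,0.038,1],[-0.45,2.6,0.9,0,0,0.038,1],[-0.35,2.6,0.9,0,0,0.038,1],[-0.25,2.6,0.9,0,0,0.038,1],[-0.15,2.6,0.9,0,0,0.038,1],[-0.05,2.65,0.9,0,0,0.038,1]]}}

```text
time: 2.87
tool_pos: [0.4623, -0.0355, 0.2427]
tool_rot: [3.141, 0.001, -0.058]
contact_force: [0.7, -0.6, -0.3]
opening: 0.0918
grip_force: 0.0
```

{"api": "carry_out", "payload": {"deltas": [[0.05,2.65,0.9,0,0,0.038,1],[0.15,2.65,0.9,0,0,0.038,1],[0.25,2.6,0.9,0,0,0.038,1],[0.35,2.6,0.9,0,0,0.038,1],[0.45,2.6,0.9,0,0,0.038,1],[0.55,2.55,0.9,0,0,0.038,1],[0.65,2.55,0.9,0,0,0.038,1],[0.75,2.5,0.9,0,0,0.038,1]]}}

```text
time: 3.53
tool_pos: [0.4548, -0.2455, 0.1707]
tool_rot: [3.141, 0.001, -0.362]
contact_force: [0.3, 1.0, -0.2]
opening: 0.0918
grip_force: 0.0
```

```bash
python3 - <<'E'
from h import *
c,w=cloud("wrist"); s=robot.observe(); print(s["time"],s["tool_pos"],s["tool_rot"])
cv2.imwrite("pics/wr1.png",c["image"])
z=w[...,2]; m=(z>.024)&(z<.042)&(np.hypot(w[...,0]-.4567,w[...,1]+.2421)<.075)
r=cv2.minAreaRect((w[m][:,:2]*1000).astype(np.float32)); print(r,np.median(z[m]))
m=(z>.008)&(z<.042)&(np.hypot(w[...,0]-.4567,w[...,1]+.2421)<.08)
r=cv2.minAreaRect((w[m][:,:2]*1000).astype(np.float32)); print(r)
E
```

```text
3.5833 [ 0.4543189  -0.24939199  0.16902122] [ 3.13951863e+00  1.44236528e-03 -3.66299477e-01]
((451.002197265625, -242.681396484375), (44.0452766418457, 107.5706558227539), 69.4771957397461) 0.03203738231670478
((455.881591796875, -244.50794982910156), (44.0452766418457, 117.9908218383789), 69.4771957397461)
```

View pics/wr1.png

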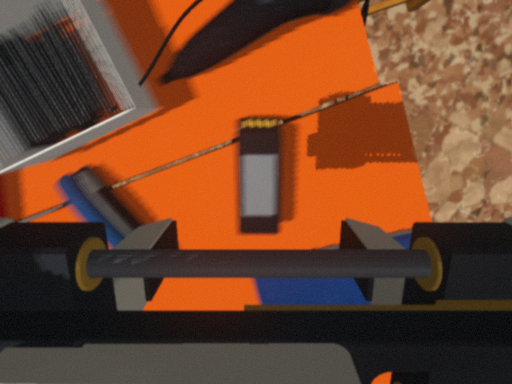

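The wrist view shows the pack between the jaws at (260,178), brass end up at (260,124). The stapler at (90,195) is well clear. I'm descending.

{"api": "carry_out", "payload": {"deltas": [[0,-0.1,2,0,0,0,1],[0,-0.1,2,0,0,0,1],[0,-0.1,2,0,0,0,1],[0,-0.1,2,0,0,-0.004,1],[0,-0.1,2,0,0,-0.004,1],[0,0,2,0,0,0,1],[0,0,0,0,0,0,1],[0,0,0,0,0,0,1]]}}

```text
time: 4.25
tool_pos: [0.4568, -0.2389, 0.0508]
tool_rot: [-3.141, 0.003, -0.352]
contact_force: [-0.1, -0.5, 0.9]
opening: 0.0919
grip_force: 0.0
```

```bash
python3 - <<'E'
from h import *
s=robot.observe(); print(s["tool_pos"],s["tool_rot"],s["contact_force"]); plan([((.4559,-.2445,.013),rot(-.358),5)])
E
```

```text
[ 0.45678179 -0.23893041  0.0508074 ] [-3.14106057e+00  2.55257387e-03 -3.51611018e-01] [-0.1131273  -0.46482582  0.88454951]
[0.02, 0.11, 0.76, 0.0, 0.001, 0.001]
[0.02, 0.11, 0.76, 0.0, 0.0, 0.001]
[0.03, 0.11, 0.75, 0.0, 0.001, 0.001]
[0.02, 0.11, 0.76, 0.0, 0.0, 0.002]
[0.03, 0.11, 0.75, -0.001, 0.001, 0.001]
-- [ 0.456  -0.2445  0.013 ]
```

{"api": "carry_out", "payload": {"deltas": [[0.02,0.14,0.95,0,0,0.002,1],[0.03,0.14,0.95,0,0,0.002,1],[0.03,0.14,0.95,0,0,0.002,1],[0.03,0.13,0.93,0,0,0,1],[0,0,0,0,0,0,1],[0,0,0,0,0,0,1],[0,0,0,0,0,0,0.2],[0,0,0,0,0,0,0.2]], "force": 50}}

```text
time: 4.92
tool_pos: [0.4573, -0.2448, 0.0138]
tool_rot: [3.141, -0.001, -0.357]
contact_force: [-0.9, -0.5, -0.1]
opening: 0.0827
grip_force: 0.0
```

{"api": "carry_out", "payload": {"deltas": [[0,0,0,0,0,0,0.2],[0,0,0,0,0,0,0.2],[0,0,0,0,0,0,0.2],[0,0,0,0,0,0,0.2],[0,0,0,0,0,0,0.2],[0,0,0,0,0,0,0.2],[0,0,0,0,0,0,0.2],[0,0,-0.5,0,0,0,0.2]], "force": 50}}

```text
time: 5.58
tool_pos: [0.4564, -0.2442, 0.0177]
tool_rot: [-3.141, 0.002, -0.357]
contact_force: [0.4, 0.9, -3.0]
opening: 0.0434
grip_force: 50.0
```

```bash
cat >> h.py <<'E'
Y=np.radians(13.9); T=np.radians(22)
E_=np.array([np.cos(Y),np.sin(Y),0]); F_=np.array([-np.sin(Y),np.cos(Y),0]); K=np.array([0,0,1.])
U=np.cos(T)*E_+np.sin(T)*K; N=-np.sin(T)*E_+np.cos(T)*K
O=np.array([.5227+.0235*np.cos(Y)+.0006*np.sin(Y),.2327+.0235*np.sin(Y)-.0006*np.cos(Y),.0666])
GX,GZ=.0007,.0138
RB=rot(Y,-T)
def bay(x,z,y=0): return O+(x+GX)*U+(z+GZ)*N+y*F_   # TCP for pack centre at bay x, underside z above floor
def where():
    s=robot.observe(); d=s["tool_pos"]-O; R=Ro.from_euler("xyz",s["tool_rot"])
    print("t",round(s["time"],2),"bay x,y,z mm",(1e3*np.array([d@U-GX,d@F_,d@N-GZ])).round(1),"rot err",(R.inv()*RB).as_rotvec().round(3),"F",np.array([s["contact_force"]@q for q in(U,F_,N)]).round(1),"open",round(s["opening"],4),s["grip_force"])
E
python3 - <<'E'
from h import *
print(O,bay(.014,.08),bay(-.01,0))
plan([((.46,-.2,.17),rot(-.357),5),(bay(.014,.08),RB,19)])
E
```

```text
[0.54565597 0.23776293 0.0666    ] [0.52477732 0.23259599 0.15907656] [0.53226748 0.23444961 0.0759113 ]
[-0.25, -0.85, -3.04, 0.0, 0.0, 0.0]
[-0.25, -0.86, -3.05, 0.0, 0.0, 0.0]
[-0.24, -0.85, -3.04, 0.0, 0.001, 0.0]
[-0.24, -0.86, -3.05, 0.0, 0.0, 0.0]
[-0.25, -0.85, -3.04, 0.0, 0.001, 0.0]
-- [ 0.46 -0.2   0.17]
[-0.48, -2.25, 0.06, 0.006, 0.02, -0.031]
[-0.41, -2.27, 0.06, 0.006, 0.02, -0.031]
[-0.34, -2.28, 0.07, 0.006, 0.02, -0.031]
[-0.27, -2.29, 0.08, 0.006, 0.02, -0.031]
[-0.2, -2.29, 0.09, 0.006, 0.019, -0.031]
[-0.13, -2.3, 0.1, 0.006, 0.02, -0.031]
[-0.06, -2.3, 0.11, 0.006, 0.019, -0.031]
[0.01, -2.3, 0.12, 0.006, 0.02, -0.031]
[0.08, -2.3, 0.14, 0.006, 0.019, -0.031]
[0.15, -2.29, 0.15, 0.006, 0.02, -0.031]
[0.21, -2.29, 0.17, 0.006, 0.019, -0.031]
[0.28, -2.28, 0.19, 0.006, 0.02, -0.031]
[0.35, -2.27, 0.21, 0.006, 0.019, -0.031]
[0.41, -2.25, 0.23, 0.006, 0.02, -0.032]
[0.48, -2.24, 0.25, 0.006, 0.019, -0.031]
[0.54, -2.22, 0.27, 0.006, 0.02, -0.032]
[0.61, -2.2, 0.29, 0.007, 0.019, -0.031]
[0.67, -2.17, 0.32, 0.006, 0.02, -0.032]
[0.73, -2.15, 0.36, 0.006, 0.019, -0.031]
-- [0.5248 0.2326 0.159 ]
```

{"api": "carry_out", "payload": {"deltas": [[-0.25,-0.5,-3,0,0,0,0.2],[-0.25,-0.8,-3.1,0,0,0,0.2],[-0.25,-0.9,-3.1,0,0,0,0.2],[-0.25,-1,-3.1,0,0,0,0.2],[-0.25,-1.1,-3,0,0,0,0.2],[-0.5,-2.25,0.05,0.006,0.02,-0.031,0.2],[-0.4,-2.25,0.05,0.006,0.02,-0.031,0.2],[-0.35,-2.3,0.05,0.006,0.02,-0.031,0.2]]}}

```text
time: 6.25
tool_pos: [0.4702, -0.1307, 0.1707]
tool_rot: [-3.126, -0.062, -0.264]
contact_force: [-0.6, -0.0, -2.3]
opening: 0.0434
grip_force: 50.0
```

{"api": "carry_out", "payload": {"deltas": [[-0.25,-2.3,0.1,0.006,0.02,-0.031,0.2],[-0.2,-2.3,0.1,0.006,0.02,-0.031,0.2],[-0.15,-2.3,0.1,0.006,0.02,-0.031,0.2],[-0.05,-2.3,0.1,0.006,0.02,-0.031,0.2],[0,-2.3,0.1,0.006,0.02,-0.031,0.2],[0.1,-2.3,0.15,0.006,0.02,-0.031,0.2],[0.15,-2.3,0.15,0.006,0.019,-0.031,0.2],[0.2,-2.3,0.15,0.006,0.019,-0.031,0.2]]}}

```text
time: 6.92
tool_pos: [0.4973, 0.0521, 0.1653]
tool_rot: [-3.114, -0.225, -0.016]
contact_force: [0.8, 0.8, -2.0]
opening: 0.0436
grip_force: 50.0
```

{"api": "carry_out", "payload": {"deltas": [[0.3,-2.3,0.2,0.006,0.02,-0.031,0.2],[0.35,-2.25,0.2,0.006,0.02,-0.031,0.2],[0.4,-2.25,0.2,0.006,0.02,-0.031,0.2],[0.5,-2.25,0.25,0.006,0.02,-0.031,0.2],[0.5,-2.2,0.25,0.006,0.019,-0.031,0.2],[0.6,-2.2,0.3,0.006,0.019,-0.031,0.2],[0,0,0,0,0,0,0.2],[0,0,0,0,0,0,0.2]]}}

```text
time: 7.58
tool_pos: [0.5172, 0.1881, 0.1618]
tool_rot: [-3.132, -0.345, 0.176]
contact_force: [-0.3, 0.5, -2.4]
opening: 0.0436
grip_force: 50.0
```

```bash
python3 - <<'E'
from h import *
where(); plan([(bay(.014,.065),RB,6)])
E
```

```text
t 7.58 bay x,y,z mm [ -1.7 -41.3  89.3] rot err [ 0.015  0.039 -0.063] F [-1.1  0.5 -2.2] open 0.0436 49.99924600124359
[0.23, -0.71, 0.39, 0.002, 0.006, -0.01]
[0.24, -0.71, 0.39, 0.003, 0.007, -0.011]
[0.24, -0.7, 0.39, 0.002, 0.006, -0.01]
[0.25, -0.7, 0.39, 0.003, 0.007, -0.011]
[0.25, -0.7, 0.4, 0.002, 0.006, -0.01]
[0.26, -0.69, 0.4, 0.003, 0.007, -0.011]
-- [0.5302 0.234  0.1452]
```

{"api": "carry_out", "payload": {"deltas": [[0.25,-0.7,0.4,0.002,0.006,-0.01,0.2],[0.25,-0.7,0.4,0.003,0.007,-0.011,0.2],[0.25,-0.7,0.4,0.002,0.006,-0.01,0.2],[0.25,-0.7,0.4,0.003,0.007,-0.011,0.2],[0.25,-0.7,0.4,0.002,0.006,-0.01,0.2],[0.25,-0.7,0.4,0.003,0.007,-0.011,0.2],[0,0,0,0,0,0,0.2],[0,0,0,0,0,0,0.2]]}}

```text
time: 8.25
tool_pos: [0.5314, 0.2336, 0.145]
tool_rot: [-3.141, -0.385, 0.242]
contact_force: [-0.0, 1.4, -3.5]
opening: 0.0436
grip_force: 50.0
```

```bash
python3 - <<'E'
from h import *
c,w=cloud("wrist"); where(); cv2.imwrite("pics/wr2.png",c["image"])
d=w-O; x=d@U; y=d@F_; z=d@N
# lip front/top and pack end
m=(abs(y)<.05)&(x>.03)&(x<.1)
lip=m&(z>.025)&(z<.036)&(x<.075); print("lip z",np.median(z[lip]),"min x",[np.sort(x[lip&(abs(y-q)<.006)])[:3].round(4) for q in(-.028,-.018,.018,.028)])
pk=(abs(y)<.03)&(z>.05)&(z<.11)&(x>-.06)&(x<.09)
print("pack top z", [ (round(q,3),np.median(z[pk&(abs(x-q)<.003)]).round(4), np.percentile(y[pk&(abs(x-q)<.003)],[2,98]).round(4)) for q in np.arange(.03,.08,.006)]); print("pack max x",np.sort(x[pk])[[-20,-5,-1]])
fl=(abs(z)<.005)&(abs(y)<.04)&(x<.05)&(x>-.03); print("floor",fl.sum(),np.median(z[fl]) if fl.any() else 0)
E
```

```text
t 8.3 bay x,y,z mm [15.  -0.9 64.6] rot err [ 0.    -0.002 -0.001] F [-0.8 -0.  -2.7] open 0.0437 49.99929070472717
lip z 0.03110848159520191 min x [array([0.053 , 0.0536, 0.0538]), array([0.0687, 0.0687, 0.0688]), array([0.0682, 0.0683, 0.0688]), array([0.0531, 0.0532, 0.0532])]
  return _methods._mean(a, axis=axis, dtype=dtype,
  ret = ret.dtype.type(ret / rcount)
Traceback (most recent call last):
IndexError: index -1 is out of bounds for axis 0 with size 0
```

View pics/wr2.png

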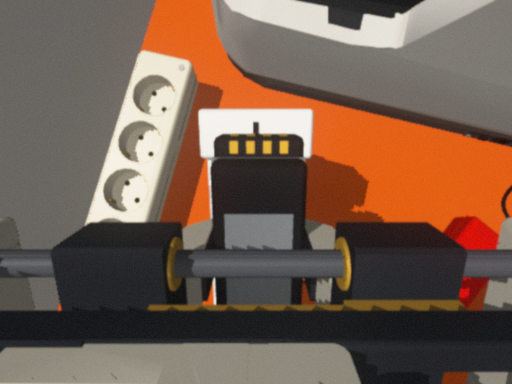

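The wrist view shows the pack held square over the stand, brass end up at (258,146) over the white lip block (256,132). I'll quantify the lateral offset and the pack's end.

```bash
python3 - <<'E'
from h import *
c,w=cloud("wrist"); d=w-O; x=d@U; y=d@F_; z=d@N
for n,r,c0,c1 in(("pack",175,180,335),("pack",195,180,335),("step",147,205,310),("lip",120,190,330)):
    print(n,[(u,*(1e3*np.array([x[r,u],y[r,u],z[r,u]])).round(1)) for u in range(c0,c1,1) if z[r,u]>.025 and (abs(z[r,u]-z[r,u-3])>.01 or abs(z[r,u]-z[r,u+3])>.01 or u==258)])
print("col 258",[(r,*(1e3*np.array([x[r,258],z[r,258]])).round(1)) for r in range(120,215,4)])
E
```

```text
pack [(211, np.float64(55.7), np.float64(18.7), np.float64(96.7)), (212, np.float64(55.6), np.float64(18.4), np.float64(95.9)), (213, np.float64(55.6), np.float64(17.9), np.float64(96.0)), (258, np.float64(55.9), np.float64(-2.3), np.float64(97.8)), (304, np.float64(55.5), np.float64(-23.0), np.float64(96.0)), (305, np.float64(55.4), np.float64(-23.5), np.float64(95.6)), (306, np.float64(55.4), np.float64(-24.0), np.float64(95.7))]
pack [(212, np.float64(46.0), np.float64(18.9), np.float64(95.3)), (213, np.float64(46.1), np.float64(18.4), np.float64(95.6)), (214, np.float64(46.4), np.float64(17.8), np.float64(96.5)), (258, np.float64(46.5), np.float64(-2.3), np.float64(97.2)), (303, np.float64(46.3), np.float64(-22.8), np.float64(96.7)), (304, np.float64(46.1), np.float64(-23.4), np.float64(95.9)), (305, np.float64(46.0), np.float64(-23.9), np.float64(95.5))]
step [(211, np.float64(59.9), np.float64(28.5), np.float64(30.4)), (212, np.float64(59.9), np.float64(27.8), np.float64(30.7)), (213, np.float64(59.8), np.float64(27.2), np.float64(30.3)), (214, np.float64(66.5), np.float64(18.9
[... 1414 characters left out ...]
at64(85.3)), (152, np.float64(64.4), np.float64(85.1)), (156, np.float64(62.4), np.float64(85.0)), (160, np.float64(61.8), np.float64(92.8)), (164, np.float64(60.8), np.float64(97.4)), (168, np.float64(59.1), np.float64(98.0)), (172, np.float64(57.2), np.float64(97.1)), (176, np.float64(55.4), np.float64(97.3)), (180, np.float64(53.5), np.float64(97.1)), (184, np.float64(51.7), np.float64(97.5)), (188, np.float64(50.1), np.float64(98.2)), (192, np.float64(48.0), np.float64(97.3)), (196, np.float64(45.9), np.float64(96.7)), (200, np.float64(44.3), np.float64(97.7)), (204, np.float64(42.2), np.float64(97.1)), (208, np.float64(40.1), np.float64(96.5)), (212, np.float64(38.6), np.float64(97.8))]
```

The pack sits 2.2 mm off in y, its x is about 1.5 mm less than the model says, and the height agrees. I'll correct, lower to ~36 mm above the floor just ahead of the carriage, then push it down the slope.

{"api": "carry_out", "payload": {"deltas": [[0.1,-0.07,0,0,0,0,0.2],[0.1,-0.07,0,0,0,0,0.2],[0.1,-0.08,0.5,0,0,0,0.2],[0,0,0.8,0,0,0,0.2],[0,0,0.8,0,0,0,0.2],[0,0,0.8,0,0,0,0.2],[0,0,0,0,0,0,0.2],[0,0,0,0,0,0,0.2]], "force": 60}}

```text
time: 9.02
tool_pos: [0.5441, 0.2385, 0.1185]
tool_rot: [-3.141, -0.384, 0.241]
contact_force: [0.2, -0.7, -2.8]
opening: 0.0441
grip_force: 60.0
```

```bash
python3 -c "
from h import *
where()"
```

```text
t 9.02 bay x,y,z mm [17.5  1.1 34.8] rot err [ 0.    -0.    -0.002] F [-1.1 -0.8 -2.6] open 0.0441 59.999223947525024
```

{"api": "carry_out", "payload": {"deltas": [[-0.4,0,0,0,0,0,0.2],[-0.4,0,0,0,0,0,0.2],[-0.4,0,0,0,0,0,0.2],[-0.4,0,0,0,0,0,0.2],[-0.4,0,0,0,0,0,0.2],[-0.4,0,0,0,0,0,0.2],[-0.2,0,0,0,0,0,0.2],[0,0,0,0,0,0,0.2]]}}

```text
time: 9.68
tool_pos: [0.5229, 0.2334, 0.1115]
tool_rot: [-3.141, -0.392, 0.241]
contact_force: [8.0, 1.9, -3.1]
opening: 0.0432
grip_force: 60.0
```

```bash
python3 - <<'E'
from h import *
c,w=cloud("wrist"); where(); d=w-O; x=d@U; y=d@F_; z=d@N
for u in (245,262): print(u,[(r,*(1e3*np.array([x[r,u],z[r,u]])).round(1)) for r in range(100,215,6)])
for r in (120,195): 
    g=[(u,*(1e3*np.array([y[r,u],z[r,u]])).round(1)) for u in range(180,340) if abs(z[r,u]-z[r,u-1])>.006]; print(r,g)
cv2.imwrite("pics/wr3.png",c["image"])
E
```

```text
t 9.73 bay x,y,z mm [-5.   1.2 36.5] rot err [-0.    -0.009 -0.002] F [ 5.9 -1.4 -5. ] open 0.0432 59.99808669090271
245 [(100, np.float64(68.6), np.float64(32.0)), (106, np.float64(65.5), np.float64(31.0)), (112, np.float64(62.3), np.float64(31.5)), (118, np.float64(59.1), np.float64(31.5)), (124, np.float64(55.9), np.float64(31.2)), (130, np.float64(52.5), np.float64(29.3)), (136, np.float64(51.4), np.float64(55.5)), (142, np.float64(48.7), np.float64(57.1)), (148, np.float64(45.8), np.float64(56.2)), (154, np.float64(42.9), np.float64(56.7)), (160, np.float64(41.4), np.float64(65.3)), (166, np.float64(39.4), np.float64(69.0)), (172, np.float64(36.9), np.float64(70.1)), (178, np.float64(34.1), np.float64(69.8)), (184, np.float64(31.5), np.float64(70.3)), (190, np.float64(28.4), np.float64(69.1)), (196, np.float64(25.7), np.float64(69.8)), (202, np.float64(23.0), np.float64(70.2)), (208, np.float64(20.3), np.float64(70.7)), (214, np.float64(17.0), np.float64(69.4))]
262 [(100, np.float64(68.6), np.float64(31.1)), (106, np.float64(65.4), np.float64(30.5)), (112, np.float64(62.3), np.
[... 317 characters left out ...]
60, np.float64(41.5), np.float64(65.5)), (166, np.float64(39.6), np.float64(70.2)), (172, np.float64(36.8), np.float64(69.9)), (178, np.float64(34.1), np.float64(69.9)), (184, np.float64(31.2), np.float64(69.5)), (190, np.float64(28.3), np.float64(68.9)), (196, np.float64(25.4), np.float64(68.7)), (202, np.float64(22.8), np.float64(69.5)), (208, np.float64(19.8), np.float64(69.0)), (214, np.float64(17.3), np.float64(70.4))]
120 [(192, np.float64(36.3), np.float64(29.4)), (325, np.float64(-64.1), np.float64(-93.8))]
195 [(205, np.float64(37.5), np.float64(-5.2)), (211, np.float64(21.6), np.float64(66.5)), (306, np.float64(-33.4), np.float64(-0.2)), (312, np.float64(-49.7), np.float64(-65.8))]
```

View pics/wr3.png

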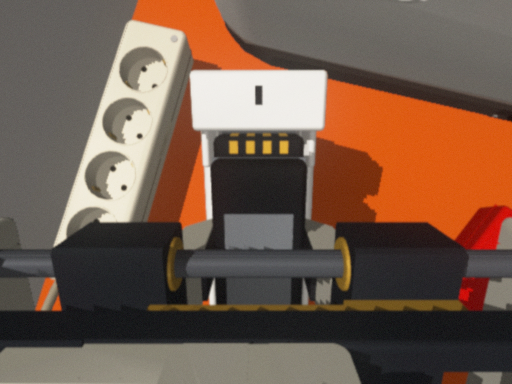

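The view shows the pack's brass end at (258,146) just downslope of the lip's front edge (row 130), laterally centred. I'll push 4 mm more for margin, then lower partway.

{"api": "carry_out", "payload": {"deltas": [[-0.2,0,0,0,0,0,0.2],[-0.2,0,0,0,0.005,0,0.2],[0,0,0,0,-0.01,0,0.2],[0,0,0.5,0,-0.005,0,0.2],[0,0,0.6,0,0,0,0.2],[0,0,0.6,0,0,0,0.2],[0,0,0.6,0,0,0,0.2],[0,0,0,0,0,0,0.2]]}}

```text
time: 10.4
tool_pos: [0.5286, 0.2349, 0.0889]
tool_rot: [-3.141, -0.384, 0.241]
contact_force: [8.0, 2.0, -0.9]
opening: 0.0441
grip_force: 60.0
```

```bash
python3 - <<'E'
from h import *
c,w=cloud("wrist"); where(); d=w-O; x=d@U; y=d@F_; z=d@N
for u in (235,280): print(u,[(r,*(1e3*np.array([x[r,u],z[r,u]])).round(1)) for r in range(100,215,4)])
for r in (195,): 
    g=[(u,*(1e3*np.array([y[r,u],z[r,u]])).round(1)) for u in range(180,340) if abs(z[r,u]-z[r,u-1])>.004]; print(r,g)
E
```

```text
t 10.45 bay x,y,z mm [-8.4  1.3 13.5] rot err [-0.     0.    -0.002] F [ 8.1  0.1 -6.9] open 0.0438 59.9979168176651
235 [(100, np.float64(64.9), np.float64(30.3)), (104, np.float64(63.1), np.float64(30.6)), (108, np.float64(61.3), np.float64(31.1)), (112, np.float64(59.5), np.float64(31.4)), (116, np.float64(57.6), np.float64(30.2)), (120, np.float64(55.8), np.float64(31.0)), (124, np.float64(53.9), np.float64(31.1)), (128, np.float64(50.0), np.float64(0.2)), (132, np.float64(47.8), np.float64(1.0)), (136, np.float64(48.3), np.float64(31.3)), (140, np.float64(46.7), np.float64(33.5)), (144, np.float64(44.8), np.float64(33.9)), (148, np.float64(42.8), np.float64(33.0)), (152, np.float64(41.0), np.float64(33.7)), (156, np.float64(38.9), np.float64(32.8)), (160, np.float64(38.6), np.float64(42.3)), (164, np.float64(37.4), np.float64(45.8)), (168, np.float64(35.5), np.float64(45.4)), (172, np.float64(33.7), np.float64(45.3)), (176, np.float64(31.9), np.float64(45.4)), (180, np.float64(30.3), np.float64(46.4)), (184, np.float64(28.2), np.float64(45.4)), (188, np.float64(26.7), np.float64
[... 996 characters left out ...]
7)), (168, np.float64(35.6), np.float64(46.1)), (172, np.float64(33.9), np.float64(46.4)), (176, np.float64(32.0), np.float64(46.0)), (180, np.float64(30.1), np.float64(45.8)), (184, np.float64(28.5), np.float64(46.6)), (188, np.float64(26.5), np.float64(46.1)), (192, np.float64(24.7), np.float64(46.4)), (196, np.float64(22.7), np.float64(46.0)), (200, np.float64(20.8), np.float64(46.1)), (204, np.float64(18.9), np.float64(46.0)), (208, np.float64(17.0), np.float64(46.2)), (212, np.float64(15.4), np.float64(47.1))]
195 [(199, np.float64(36.6), np.float64(-2.9)), (211, np.float64(21.8), np.float64(42.2)), (306, np.float64(-29.5), np.float64(-0.3)), (319, np.float64(-51.4), np.float64(-66.8))]
```

The pack is level, its tip is 5 mm clear of the lip, and its bottom is 13.5 mm up. Lowering to the floor.

{"api": "carry_out", "payload": {"deltas": [[0,0,0.3,0,0,0,0.2],[0,0,0.3,0,0,0,0.2],[0,0,0.3,0,0,0,0.2],[0,0,0.2,0,0,0,0.2],[0,0,0.1,0,0,0,0.2],[0,0,0.1,0,0,0,0.2],[0,0,0,0,0,0,0.2],[0,0,0,0,0,0,0.2]]}}

```text
time: 11.12
tool_pos: [0.5334, 0.2362, 0.0777]
tool_rot: [-3.141, -0.385, 0.241]
contact_force: [6.0, 1.5, 2.2]
opening: 0.0434
grip_force: 60.0
```

```bash
python3 - <<'E'
from h import *
c,w=cloud("wrist"); where(); d=w-O; x=d@U; z=d@N
for u in (235,280): print(u,[(r,*(1e3*np.array([x[r,u],z[r,u]])).round(1)) for r in range(120,215,6)])
E
```

```text
t 11.17 bay x,y,z mm [-7.9  1.4  1.1] rot err [-0.    -0.001 -0.002] F [6.5 0.2 0.6] open 0.0435 60.000243186950684
235 [(120, np.float64(56.7), np.float64(31.2)), (126, np.float64(54.2), np.float64(31.9)), (132, np.float64(49.2), np.float64(0.5)), (138, np.float64(47.8), np.float64(19.3)), (144, np.float64(45.1), np.float64(20.6)), (150, np.float64(42.3), np.float64(21.1)), (156, np.float64(39.5), np.float64(21.7)), (162, np.float64(38.6), np.float64(33.1)), (168, np.float64(36.0), np.float64(33.4)), (174, np.float64(33.2), np.float64(33.2)), (180, np.float64(30.6), np.float64(33.5)), (186, np.float64(27.9), np.float64(34.1)), (192, np.float64(24.8), np.float64(33.1)), (198, np.float64(22.4), np.float64(34.4)), (204, np.float64(19.5), np.float64(34.2)), (210, np.float64(16.6), np.float64(34.1))]
280 [(120, np.float64(56.7), np.float64(30.9)), (126, np.float64(54.1), np.float64(31.2)), (132, np.float64(49.1), np.float64(0.2)), (138, np.float64(47.8), np.float64(19.5)), (144, np.float64(45.2), np.float64(21.8)), (150, np.float64(42.2), np.float64(20.6)), (156, np.float64(39.3), np.float64(20.5)), (162, np.float64(38.2), np.float64(31.1)), (168, np.float64(36.2), np.float64(34.5)), (174, np.float64(33.3), np.float64(33.8)), (180, np.float64(30.5), np.float64(33.4)), (186, np.float64(27.8), np.float64(33.8)), (192, np.float64(25.2), np.float64(34.6)), (198, np.float64(22.0), np.float64(33.1)), (204, np.float64(19.4), np.float64(34.0)), (210, np.float64(16.4), np.float64(33.7))]
```

{"api": "carry_out", "payload": {"deltas": [[0,0,0.15,0,0,0,0.2],[0,0,0,0,0,0,0.2],[0.2,0,0,0,0,0,0.2],[0.2,0,0,0,0,0,0.2],[0.2,0,0,0,0,0,0.2],[0.1,0,0,0,0,0,0.2],[0,0,0,0,0,0,0.2],[0,0,0,0,0,0,0.2]]}}

```text
time: 11.83
tool_pos: [0.5391, 0.2375, 0.0781]
tool_rot: [-3.141, -0.382, 0.241]
contact_force: [4.9, 2.6, 2.8]
opening: 0.0439
grip_force: 60.0
```

```bash
python3 - <<'E'
from h import *
c,w=cloud("wrist"); where(); d=w-O; x=d@U; z=d@N
for u in (235,280): print(u,[(r,*(1e3*np.array([x[r,u],z[r,u]])).round(1)) for r in range(120,215,6)])
E
```

```text
t 11.88 bay x,y,z mm [-2.8  1.3 -0.9] rot err [-0.     0.003 -0.002] F [5.9 0.1 2.9] open 0.0435 60.00092089176178
235 [(120, np.float64(62.4), np.float64(30.4)), (126, np.float64(59.9), np.float64(31.6)), (132, np.float64(57.4), np.float64(31.1)), (138, np.float64(54.7), np.float64(30.8)), (144, np.float64(50.8), np.float64(19.8)), (150, np.float64(48.0), np.float64(19.8)), (156, np.float64(44.9), np.float64(18.3)), (162, np.float64(43.9), np.float64(29.2)), (168, np.float64(41.6), np.float64(31.6)), (174, np.float64(39.0), np.float64(31.9)), (180, np.float64(36.2), np.float64(31.8)), (186, np.float64(33.6), np.float64(32.3)), (192, np.float64(30.8), np.float64(32.2)), (198, np.float64(27.8), np.float64(31.8)), (204, np.float64(24.8), np.float64(31.5)), (210, np.float64(22.1), np.float64(32.1))]
280 [(120, np.float64(62.4), np.float64(31.3)), (126, np.float64(59.9), np.float64(32.5)), (132, np.float64(57.4), np.float64(31.7)), (138, np.float64(54.7), np.float64(30.5)), (144, np.float64(50.7), np.float64(19.0)), (150, np.float64(47.9), np.float64(19.3)), (156, np.float64(44.8), np.float64(18.0)), (162, np.float64(44.1), np.float64(30.7)), (168, np.float64(41.4), np.float64(30.8)), (174, np.float64(39.0), np.float64(32.3)), (180, np.float64(36.2), np.float64(31.8)), (186, np.float64(33.1), np.float64(30.7)), (192, np.float64(30.7), np.float64(32.4)), (198, np.float64(27.7), np.float64(31.7)), (204, np.float64(25.0), np.float64(32.2)), (210, np.float64(22.1), np.float64(32.2))]
```

The pack is flat on the floor with its tip entering under the lip. Releasing so the spring drives it home.

{"api": "carry_out", "payload": {"deltas": [[0,0,0,0,0,0,0.65],[0,0,0,0,0,0,0.65],[0,0,0,0,0,0,0.65],[0,0,0,0,0,0,0.65],[0,0,0,0,0,0,0.65],[0,0,0,0,0,0,0.65],[0,0,0,0,0,0,0.65],[0,0,0,0,0,0,0.65]]}}

```text
time: 12.55
tool_pos: [0.5371, 0.2369, 0.0759]
tool_rot: [-3.141, -0.376, 0.241]
contact_force: [0.1, 0.2, -0.2]
opening: 0.0598
grip_force: 0.0
```

```bash
python3 - <<'E'
from h import *
c,w=cloud("wrist"); where(); d=w-O; x=d@U; z=d@N
for u in (235,280): print(u,[(r,*(1e3*np.array([x[r,u],z[r,u]])).round(1)) for r in range(120,215,4)])
E
```

```text
t 12.6 bay x,y,z mm [-5.1  1.2 -1.9] rot err [ 0.     0.008 -0.002] F [-0.6  0.2 -0.1] open 0.0596 0.0
235 [(120, np.float64(59.8), np.float64(31.3)), (124, np.float64(58.2), np.float64(31.0)), (128, np.float64(56.5), np.float64(31.5)), (132, np.float64(54.8), np.float64(30.6)), (136, np.float64(53.2), np.float64(32.2)), (140, np.float64(50.0), np.float64(18.9)), (144, np.float64(48.1), np.float64(18.0)), (148, np.float64(47.3), np.float64(25.9)), (152, np.float64(46.2), np.float64(30.5)), (156, np.float64(44.7), np.float64(32.3)), (160, np.float64(43.1), np.float64(33.1)), (164, np.float64(41.0), np.float64(31.4)), (168, np.float64(39.4), np.float64(32.3)), (172, np.float64(37.6), np.float64(31.9)), (176, np.float64(35.7), np.float64(31.5)), (180, np.float64(33.6), np.float64(30.7)), (184, np.float64(32.2), np.float64(32.3)), (188, np.float64(30.2), np.float64(31.8)), (192, np.float64(28.2), np.float64(31.2)), (196, np.float64(26.6), np.float64(32.1)), (200, np.float64(24.6), np.float64(31.8)), (204, np.float64(22.8), np.float64(32.2)), (208, np.float64(20.8), np.float64(31.8)), (21
[... 374 characters left out ...]
loat64(25.9)), (152, np.float64(46.1), np.float64(30.7)), (156, np.float64(44.6), np.float64(32.0)), (160, np.float64(42.9), np.float64(32.4)), (164, np.float64(nan), np.float64(nan)), (168, np.float64(39.2), np.float64(31.2)), (172, np.float64(37.6), np.float64(32.1)), (176, np.float64(35.6), np.float64(31.5)), (180, np.float64(33.9), np.float64(31.9)), (184, np.float64(31.7), np.float64(30.7)), (188, np.float64(30.2), np.float64(31.8)), (192, np.float64(28.2), np.float64(31.3)), (196, np.float64(26.3), np.float64(31.2)), (200, np.float64(24.6), np.float64(31.9)), (204, np.float64(22.9), np.float64(32.4)), (208, np.float64(21.0), np.float64(32.5)), (212, np.float64(19.1), np.float64(32.6))]
```

{"api": "carry_out", "payload": {"deltas": [[0,0,-0.8,0,0,0,0.65],[0,0,-1.2,0,0,0,0.65],[0,0,-1.5,0,0,0,0.65],[0,0,-2,0,0,0,0.65],[0,0,-2,0,0,0,0.65],[0,0,-2,0,0,0,0.65],[0,0,-2,0,0,0,0.65],[0,0,0,0,0,0,0.65]]}}

```text
time: 13.27
tool_pos: [0.4967, 0.2272, 0.188]
tool_rot: [-3.141, -0.383, 0.241]
contact_force: [-0.5, 0.2, 0.6]
opening: 0.0597
grip_force: 0.0
```

{"api": "carry_out", "payload": {"deltas": [[-1.5,0,-1,0,0,0,0.65],[-1.5,0,-1,0,0,0,0.65],[-1.5,0,-1,0,0,0,0.65],[-1.5,0,-1,0,0,0,0.65],[-1.5,0,-1,0,0,0,0.65],[0,0,0,0,0,0,0.65],[0,0,0,0,0,0,0.65],[0,0,0,0,0,0,0.65]]}}

```text
time: 13.93
tool_pos: [0.4113, 0.2059, 0.2024]
tool_rot: [-3.141, -0.377, 0.241]
contact_force: [-0.1, 0.2, -0.5]
opening: 0.0597
grip_force: 0.0
```

```bash
python3 - <<'E'
from h import *
c,w=cloud("wrist"); where(); d=w-O; x=d@U; y=d@F_; z=d@N
for y0 in(-.012,.012):
  for a in np.arange(-.075,.062,.004):
    q=(abs(y-y0)<.006)&(abs(x-a)<.002)&(z<.06)
    if q.any(): print(round(a*1e3),(1e3*np.percentile(z[q],[10,50,90])).round(1),end=" ")
  print()
q=(abs(z-.032)<.003)&(abs(y)<.035)&(abs(x)<.05); print("top: x",np.percentile(x[q],[.5,99.5]),"y",np.percentile(y[q],[1,99]))
cv2.imwrite("pics/wr4.png",c["image"])
E
```

```text
t 13.98 bay x,y,z mm [-77.8   1.3 163.6] rot err [ 0.     0.007 -0.002] F [-0.4  0.3 -0.3] open 0.0598 0.0
-75 [43.5 44.6 45.1] -71 [45.1 46.  47. ] -67 [45.2 46.1 47.1] -63 [44.3 45.4 47. ] -59 [30.8 34.1 41.3] -55 [30.8 31.8 32.9] -51 [31.1 32.  33.4] -47 [31.1 32.1 33.2] -43 [31.1 32.  32.7] -39 [31.3 32.2 32.7] -35 [31.2 32.4 33.2] -31 [31.3 32.4 33.1] -27 [31.3 32.1 33.2] -23 [31.4 32.2 33. ] -19 [31.2 32.2 33. ] -15 [31.1 32.1 33. ] -11 [31.1 32.  32.9] -7 [31.3 32.3 33.3] -3 [31.4 32.2 33. ] 1 [30.9 32.  33.3] 5 [31.3 32.2 33.4] 9 [31.  32.1 32.9] 13 [31.1 32.  33.3] 17 [31.2 32.1 33. ] 21 [31.5 32.3 33. ] 25 [31.3 31.9 32.8] 29 [30.9 31.7 32.9] 33 [30.7 31.7 32.4] 37 [30.9 31.7 32.8] 41 [30.7 31.8 32.8] 45 [30.  31.5 32.4] 49 [18.  19.1 20. ] 53 [18.2 28.7 31. ] 57 [30.4 31.2 32.1] 61 [30.1 31.2 32.3] 
-75 [44.3 44.9 45.7] -71 [44.9 45.8 47.3] -67 [45.1 45.9 46.8] -63 [44.3 45.7 46.7] -59 [31.  33.8 42.1] -55 [31.4 32.3 33.2] -51 [31.1 32.2 32.9] -47 [31.1 32.  32.8] -43 [30.8 31.9 32.7] -39 [31.2 31.9 32.7] -35 [31.4 32.  33. ] -31 [31.3 32.5 33.5] -27 [31.3 32.1 33.1] -23 [31.1 32.  33.2] -19 [31.3 32.1 33.1] -15 [31.3 32.2 33. ] -11 [31.3 32.2 33.1] -7 [31.1 32.1 32.8] -3 [31.6 32.3 32.9] 1 [31.6 32.3 33.2] 5 [31.2 32.  32.9] 9 [31.1 32.1 32.9] 13 [31.2 32.  33.2] 17 [30.9 31.9 32.9] 21 [31.3 32.1 33.2] 25 [30.6 31.6 32.5] 29 [30.6 31.6 32.6] 33 [30.7 31.6 32.6] 37 [30.8 31.7 32.5] 41 [30.4 31.4 32.4] 45 [30.2 31.1 32.4] 49 [17.7 18.6 19.6] 53 [18.  28.  31.2] 57 [30.2 31.2 32.2] 61 [30.1 31.2 32.1] 
top: x [-0.04946068  0.04671814] y [-0.02172535  0.02076148]
```

View pics/wr4.png

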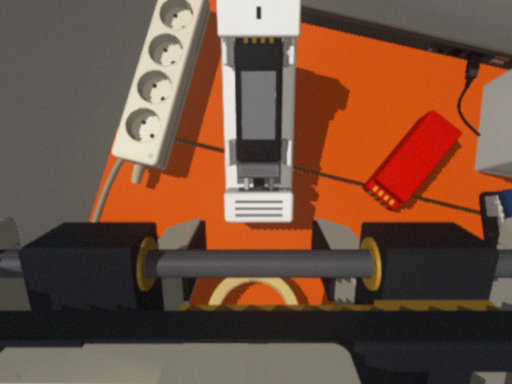

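The wrist view shows the pack flat in the bay (258,100), with the brass end under the lip at (258,42) and the carriage against its lower end (258,170). The step-to-lip gap is about 5 mm and the top is level at 32 mm, so it is home. The gripper is clear.

```bash
python3 -c "
from cell import robot
print(robot.hand_in())"
```

```text
the job is handed in; nothing more can be done
None
```

The battery pack is on charge: it lies flat in the bay with its contact end pushed home under the lip by the spring, the gripper has let go and is clear, nothing else was moved as far as the cameras and force readings show, and the job was handed in at about 14 s.

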